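# Index the studio turntable a quarter turn

## Task

The goblet stands on a turntable that is locked by a spring plunger. Pull the plunger up by its T-bar, twist it so that it stays out by itself and let go; turn the disc by its upright post a full quarter turn, to the side on which the grey water jar stands close beside the turntable; then take the T-bar again and twist it back so that the plunger drops fully home and locks the disc there. Leave the goblet standing in the middle of the disc, and leave the jar and the roll of tape beside it where they are.

Things in the scene. Friction and masses are not known exactly. Their poses are not given: they have to be found in the camera images.
- stand: Fixed grey metal turntable base. Origin on the table under the disc's axis; x points from the axis away from the plunger, y left of that, z up. Plunger axis upright at x = -100 mm, y = 0, in a bracket 36 mm wide, x -155 to -85 mm, top 50 mm up. On it a brass collar, 27 x 26 mm, top 64 mm up, with a 7 mm slot along y.
- disc (a joint): Turn of the pale wooden disc (radius 115 mm, top 26 mm above the table), rad, anticlockwise from above positive. 0 at the start, post on the stand's +x side. Stops at +1.575 (post on +y) and -1.575 (post on -y), each with an index hole under the plunger (4 mm wider than the 8 mm pin). Stays where left (0.05 N m); blocked while the pin is in a hole, free with the plunger 11 mm or more up.
- post_grip (a point): Grip point on the upright round steel post of the disc: 16 mm thick, 90 mm from the disc's axis, reaching from the disc to 93 mm above the table; this point is on the post's axis, 75 mm above the table. It goes round with the disc.
- plunger (a joint): Lift of the spring plunger, m: 0 fully home, pin 10 mm deep in a hole of the disc; at most 0.022. A spring pulls it down with 3 to 6 N. With the T-bar twisted it can be let go and rests at 0.014 on top of the brass collar.
- tbar (a joint): Twist of the T-bar, rad: 0 = bar along the collar's slot (stand's y), where the cross pin can go down; grows anticlockwise seen from above, to a stop at 1.45. Turns only while the plunger is lifted over 14 mm (16 to 19 mm is good); twisted beyond 0.5 it holds itself out when let go. Within about 0.1 of 0 it drops home.
- tbar_grip (a point): Centre of the black T-bar on top of the plunger: 48 long (along this point's y), 13 thick, 18 mm high. 93 mm above the table when the plunger is home, 107 mm when held out. Moves and turns with the bar. 20 mm of free space from the bar down to the collar when home.
- goblet_mid (a point): The dark goblet, about 47 mm across and 73 mm tall, loose, standing in the middle of the disc (its top 99 mm above the table). This point is half-way up on its axis.
- disc_top (a point): Centre of the disc's upper face.
- water_jar: Grey open water jar, 72 mm across, 72 mm tall, loose, close to the left or right of the turntable (not the one at the back of the table); the post must be turned to its side (jar's y in the stand's frame positive: disc to +1.57, negative: -1.57). Origin at the centre of its underside.
- masking_tape: Roll of masking tape lying flat, 100 mm across, 25 mm high, close to the turntable on the other side from that jar (not those at the back). Origin at the centre of its underside.
There are look-alikes about, which are no part of the job. Leave any pink, purple or yellow look-alike of the water_jar alone.

How it is judged:
By the outcome, as a careful person would: the job done as asked, in the order asked, and still so for the second after the job is handed in, with the robot touching nothing.
It also fails if it takes over 61 s, if anything falls off the work surface, if the arm or the gripper's body presses on something with over 40 N, if the wrist force passes 120 N, or if a joint passes its speed limit or range.

## Robot

A 6-joint arm with a two-finger parallel gripper is mounted at the origin on a cart in front of the work surface, level with it; the furniture and walls round the work are solid. World frame = base frame: x ahead of the robot, y to its left, z up, the work surface at z = 0. Lengths are in m, angles in degrees, forces in N, time in s.
With the tool pointing down it reaches from about 0.3 to 0.75 m from the base axis. Payload 8.5 kg.
Tool frame: the origin (TCP) lies at the very end of the fingers, on their centre line; the grasp point (between the pads) lies 19 mm behind it (env.grip_point_offset is the distance from the TCP to the grasp point, in m); z points along the fingers, y is the direction in which the jaws open and shut (so a half turn about z gives the same grasp; the last joint's range is limited). The gripper opens to 85 mm and grips with 20 to 120 N. Pads are 22 mm wide; open, the fingers measure 114 mm over their backs; the gripper's body (76 mm by 85 mm) begins 54 mm behind the grasp point. The pads swing forward as they close: fully open they stand 13 mm farther back than shut.
Start: joints at [53.039, 21.807, 74.336, -0, 83.858, -12.336], TCP at [0.229, 0.5, 0.231] pointing down, gripper open.
Joint ranges: [-178.18, 178.18], [-50.72, 133.34], [12.68, 142.11], [-81.47, 261.47], [9.98, 163.14], [-165.26, 165.26]. Speed limits (degrees/s): [136.94, 136.94, 180, 180, 180, 180].

## Interface

Orientations are given as a 3x3 rotation matrix whose columns are the frame's x, y, z axes.
In Python, from rig import env gives the robot as it stands.
- The arm moves only by the tool move_arm, never from a script. Its argument "moves" is a list of rows, each a list of 4 numbers: the shift along the tool's x, y, z in mm, then the turn about the tool's z in rad. In form: [[tx, ty, tz, spin], ...]. A call has 1 to 20 rows; each row is the pose to reach, as a shift and turn from the pose commanded when the call began, along the tool's axes at that moment; what a row does not reach only later rows make up. A row lasts 1/10 s, in which the tool goes at most 50 mm and 8.59 degrees, less where a joint would pass 70% of its speed; a pose out of reach is approached as far as the arm can. A call with a gripper value outside its range is refused whole. "grip" is the closure, from 0 (fully open) to 1 (shut), set as the call begins (left out, the last holds). The fingers move at their own pace and stop on an object; "grip_force" is the grip in N (left out, the last holds). Time passes only in rows, so rows that repeat a pose let the fingers close. It gives the time, the measured TCP pose, the force and the opening at its end, in the units of the state.
- env.observe(): the state, without advancing time (a new reading comes with each control period).
- env.get_image(name): name is "side" or "top"; returns the picture (420x560x3 uint8, red, green, blue); there is no depth.
- env.get_calibration(name): a dict with "fovy" (degrees; the focal length in pixels is half the picture's height over the tangent of half this angle, whatever the lens; pixels are square), "cx", "cy" (the principal point, pixels), "k1" (the pictures are not rectified: a ray, as slopes to the right and down, at radius r is drawn at 1 + k1 r^2 times it, then the intrinsics apply), "extrinsics" (4x4, takes a point from world to camera coordinates). Camera axes: x right, y up, looking along -z (the intrinsics and any distortion apply to the point x, -y, -z); pixel columns grow to the right and rows downward; lengths in m; the calibration is good to about 2 mm. A picture is of the moment at which its call begins. get_calibration takes no time and is no camera call.
- env.close_job(): hands the job in, once; it reports no verdict.
Trained networks look in the newest picture that a camera, given by its name, has taken for a name from the list of things; names that differ only in an ending like _2 or _b are one class to them, and where a whole thing is asked for, a point or a joint stands for the part that bears it (a point fixed in the world has none). Each returns a list of dicts, best first, with "conf" (0 to 1); they miss things now and then, are a little off and sometimes report something else, mostly with a low value. They report only what shows in the picture. A call takes as long as a camera call. They do not tell look-alikes from the thing itself.
- env.silhouettes(camera, name): "region" (420x560 bool, what is visible of it) and "point" ([row, column] in pixels, amid what is visible of it).
- env.tip_of(camera, name): "point" ([row, column] in pixels: a listed point, or the origin of a listed thing).
The state is a dict: "time_s": time; "q": joint angles; "qvel": joint speeds; "joint_efforts": joint torques, N m; "position": TCP position; "tool_rot": TCP orientation; "ft_force": force on the tool from outside, world axes, zero at the start; "wrist_torque": the same for the moment, N m; "grip_width": finger opening in m.
Only numpy, scipy, OpenCV 4.12 (cv2) and the standard library are available. Lean on these libraries where they do the work, as an engineer would, in place of code of your own. Each camera call takes 0.05 s, during which the arm holds its last target.

## Working session

There is one attempt and no reset: what is moved stays moved. The work goes in short steps, Python scripts to look and compute and a tool call to move; the robot and the scene stay as the last step left them, time stands still between calls to the robot, and variables do not carry over. Pictures are saved under pics/ and viewed, and the job is handed in when it is done.

Besides the shell and the picture viewer there is one more tool, called by a JSON object that holds its "name" and its "arguments", one argument or row to a line. move_arm: Moves the arm, as the interface text tells. Its arguments: {"type":"object","properties":{"moves":{"type":"array"},"grip":{"type":"number"},"grip_force":{"type":"number"}},"required":["moves"]}

```bash
ls; mkdir -p pics; python3 - <<'E'
from rig import env
import cv2
for n in("side","top"):
    im=env.get_image(n); cv2.imwrite(f"pics/{n}0.png",im[:,:,::-1])
    print(env.get_calibration(n))
s=env.observe();print(s)
print(env.grip_point_offset)
E
```

```text
pics
{'fovy': 56.85766518742367, 'cx': 276.82451051324205, 'cy': 218.3573176550243, 'k1': -0.02203308212642001, 'extrinsics': array([[-0.99984126,  0.00670794,  0.01650642,  0.61494935],
       [ 0.01071038, -0.51408337,  0.85767335, -0.08234223],
       [ 0.01423889,  0.85771399,  0.51392992, -1.16828316],
       [ 0.        ,  0.        ,  0.        ,  1.        ]])}
{'fovy': 53.540174146560084, 'cx': 283.2960208513533, 'cy': 203.76556136642728, 'k1': -0.014722831538040769, 'extrinsics': array([[ 3.53312359e-04, -9.99879738e-01, -1.55043272e-02,
        -2.82500068e-02],
       [ 9.83811918e-01, -2.43088284e-03,  1.79187615e-01,
        -6.48046376e-01],
       [-1.79203754e-01, -1.53166511e-02,  9.83692744e-01,
        -1.17174641e+00],
       [ 0.00000000e+00,  0.00000000e+00,  0.00000000e+00,
         1.00000000e+00]])}
{'time_s': 0.1, 'q': array([ 5.30384051e+01,  2.18371630e+01,  7.43768072e+01, -8.37634449e-04,
        8.38579391e+01, -1.23364622e+01]), 'qvel': array([ 0.07651835,  0.0226737 , -0.21120976, -0.06071794, -0.02706537,
       -0.11375592]), 'joint_efforts': array([ 3.80492958e-03, -4.49220300e+01, -2.31656832e+01, -1.49875045e-04,
        3.67003988e-03, -3.37180950e-07]), 'position': array([0.22903428, 0.49977338, 0.23079442]), 'tool_rot': array([[-9.09053982e-01,  4.16677701e-01, -7.43023581e-04],
       [ 4.16678286e-01,  9.09053454e-01, -1.01157632e-03],
       [ 2.53946857e-04, -1.22917928e-03, -9.99999212e-01]]), 'ft_force': array([-0.19501913, -0.62929452, -0.24932339]), 'wrist_torque': array([-0.00909918,  0.04501803, -0.02139793]), 'grip_width': 0.08530856751490619}
0.0187
```

View pics/side0.png

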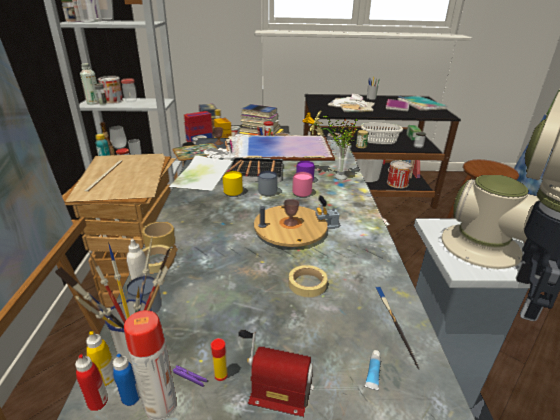

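View pics/top0.png

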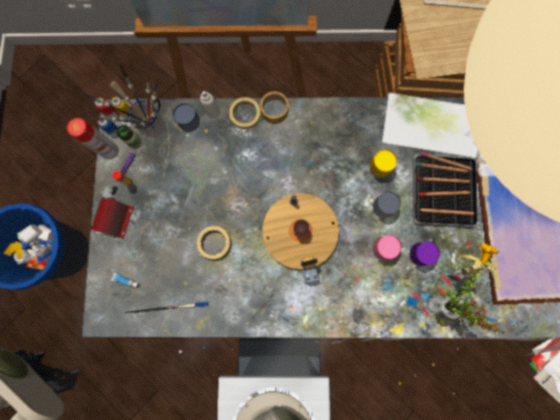

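Side picture: turntable at about (291,225), T-bar at about (325,212), post at (262,217). Top picture: disc at (301,231), T-bar at (310,263), post at (294,202). Grey jars are at top (387,205) and at (186,117), the latter at the back. Next I measure.

```bash
cat > h.py <<'E'
import numpy as np, cv2
from scipy.optimize import least_squares
from rig import env
C={n:env.get_calibration(n) for n in("side","top")}
def proj(n,P):
    c=C[n];P=np.atleast_2d(P);E=c["extrinsics"]
    p=P@E[:3,:3].T+E[:3,3]; u=p[:,0]/-p[:,2]; v=-p[:,1]/-p[:,2]
    f=210/np.tan(np.radians(c["fovy"])/2); s=1+c["k1"]*(u*u+v*v)
    return np.c_[c["cy"]+f*v*s, c["cx"]+f*u*s]   # row,col
def tri(obs): # list of (cam,[row,col])
    r=lambda P:np.concatenate([(proj(n,P)[0]-np.array(p)) for n,p in obs])
    s=least_squares(r,[.5,0,.05]);return s.x,np.abs(s.fun).max()
def onz(n,p,z):
    s=least_squares(lambda q:proj(n,[q[0],q[1],z])[0]-np.array(p),[.5,0]);return s.x
E
python3 - <<'E'
from h import *
R={}
for nm in("tbar_grip","post_grip","disc_top","goblet_mid","stand","water_jar","masking_tape"):
    for c in("side","top"):
        r=env.tip_of(c,nm); R[nm,c]=r
        print(nm,c,[(np.round(d["point"],1).tolist(),round(d["conf"],2)) for d in r[:6]])
for nm in("tbar_grip","post_grip","disc_top","goblet_mid","stand"):
    if R[nm,"side"] and R[nm,"top"]:
        print(nm,tri([(c,R[nm,c][0]["point"]) for c in("side","top")]))
for nm in("water_jar","masking_tape"):
    for d in R[nm,"top"][:6]: print(nm,onz("top",d["point"],0))
    for d in R[nm,"side"][:6]: print(nm,'side',onz("side",d["point"],0))
print(env.observe()["time_s"])
for n,(r,c),(h,w),z in(("side",(220,290),(60,80),6),("top",(230,310),(75,100),5)):
    im=env.get_image(n)[r-h:r+h,c-w:c+w,::-1]; im=cv2.resize(im,None,fx=z*.65,fy=z*.65,interpolation=cv2.INTER_CUBIC); cv2.imwrite(f"pics/{n}1.png",im)
E
```

```text
tbar_grip side [([202.0, 321.6], 0.53), ([285.6, 307.3], 0.34), ([212.9, 261.0], 0.28)]
tbar_grip top [([261.1, 307.2], 0.45)]
post_grip side [([213.1, 261.3], 0.55)]
post_grip top [([198.8, 294.6], 0.78)]
disc_top side [([222.3, 288.2], 0.91)]
disc_top top [([228.3, 301.2], 0.82)]
goblet_mid side [([209.4, 291.3], 0.89)]
goblet_mid top [([227.2, 299.1], 0.58)]
stand side [([231.3, 292.3], 0.56)]
stand top [([232.5, 304.2], 0.78)]
water_jar side [([193.9, 301.6], 0.76), ([192.4, 267.3], 0.58), ([180.6, 302.5], 0.55)]
water_jar top [([166.8, 379.9], 0.95), ([247.5, 381.5], 0.84), ([204.4, 381.6], 0.81), ([254.1, 419.4], 0.66)]
masking_tape side [([284.4, 307.2], 0.6)]
masking_tape top [([243.0, 213.9], 0.75)]
tbar_grip (array([ 0.47812691, -0.09642957,  0.09120207]), np.float64(0.15807471317611999))
post_grip (array([ 0.66185238, -0.06234757,  0.06870344]), np.float64(0.337497546533541))
disc_top (array([ 0.5791325 , -0.08220217,  0.02505958]), np.float64(0.02010238559228128))
goblet_mid (array([ 0.57390861, -0.07447437,  0.07659156]), np.float64(0.7565140772032919))
stand (array([ 0.56772613, -0.09202127, -0.01404963]), np.float64(1.014518981611559))
water_jar [ 0.77585588 -0.33130883]
water_jar [ 0.52316031 -0.32576967]
water_jar [ 0.65589922 -0.33157953]
water_jar [ 0.50307658 -0.43925607]
water_jar side [ 0.52082794 -0.3260161 ]
water_jar side [ 0.64832106 -0.33494515]
water_jar side [ 0.51015529 -0.44108057]
masking_tape [0.53734569 0.18394064]
masking_tape side [0.53764927 0.18352059]
0.8
```

View pics/side1.png

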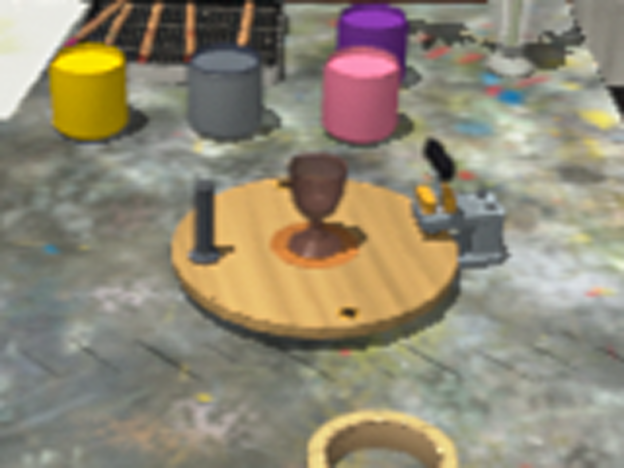

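View pics/top1.png

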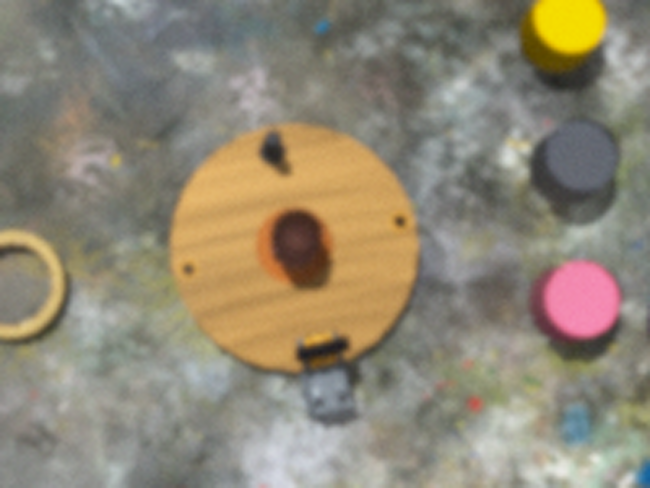

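```bash
cat > fit.py <<'E'
from h import *
obs=[("side",[202.0,321.6],[-.1,0,.093],1),("top",[261.1,307.2],[-.1,0,.093],1),
("side",[213.1,261.3],[.09,0,.075],1),("top",[198.8,294.6],[.09,0,.075],1),
("side",[222.3,288.2],[0,0,.026],1),("top",[228.3,301.2],[0,0,.026],1),
("top",[155+268/3.25,210+188/3.25],[0,.1,.026],1),("top",[155+221/3.25,210+400/3.25],[0,-.1,.026],1),
("side",[160+312/3.9,210+349/3.9],[0,.1,.026],1)]
def W(p,l):
    c,s=np.cos(p[2]),np.sin(p[2]); return np.array([p[0]+c*l[0]-s*l[1],p[1]+s*l[0]+c*l[1],l[2]])
f=lambda p:np.concatenate([proj(n,W(p,l))[0]-np.array(o) for n,o,l,w in obs])
if __name__=="__main__":
    s=least_squares(f,[.579,-.082,.2],loss="soft_l1")
    print(s.x,np.degrees(s.x[2])); print(np.round(f(s.x).reshape(-1,2),1))
    for l in([-.1,0,.093],[.09,0,.075],[0,-.09,.075]):print(l,W(s.x,l))
    st=env.observe(); R=st["tool_rot"];p=st["position"];print(p)
    T=W(s.x,[-.1,0,.231]); print(R.T@(T-p)*1000)
E
python3 fit.py; python3 - <<'E'
from h import *
im=env.get_image("top")
c=im[165:265,350:450,::-1];cv2.imwrite("pics/jars.png",cv2.resize(c,None,fx=5,fy=5,interpolation=2))
E
```

```text
[ 0.57459356 -0.07958097  0.21302846] 12.20563184581946
[[-1.2  0.1]
 [ 0.6  1.5]
 [-1.4  0.1]
 [-1.  -0.6]
 [ 0.2  1.5]
 [ 1.4 -0.9]
 [-0.6 -0.1]
 [-0.3 -0.2]
 [ 0.1 -1.4]]
[-0.1, 0, 0.093] [ 0.47685405 -0.10072306  0.093     ]
[0.09, 0, 0.075] [ 0.66255912 -0.06055309  0.075     ]
[0, -0.09, 0.075] [ 0.59362144 -0.16754653  0.075     ]
[0.2291711  0.49996897 0.23133454]
[-4.75430554e+02 -4.42880969e+02  3.27363723e-01]
```

View pics/jars.png

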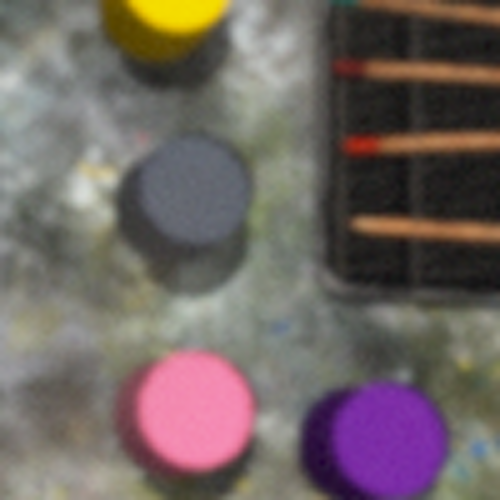

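Candidates: grey (387,205), pink (388,247), yellow (384,163), purple (425,253), and the back grey (186,117). The grey one at (387,205), world (0.65,-0.33), is the jar meant. It lies on the stand's -y side, so the disc goes to -1.57.

{"name": "move_arm", "arguments": {
  "moves": [
    [-475, -443, 60, 0.928],
    [-475, -443, 60, 0.928],
    [-475, -443, 60, 0.928],
    [-475, -443, 60, 0.928],
    [-475, -443, 60, 0.928],
    [-475, -443, 60, 0.928],
    [-475, -443, 60, 0.928],
    [-475, -443, 60, 0.928],
    [-475, -443, 60, 0.928],
    [-475, -443, 60, 0.928],
    [-475, -443, 60, 0.928],
    [-475, -443, 60, 0.928],
    [-475, -443, 60, 0.928],
    [-475, -443, 60, 0.928],
    [-475, -443, 60, 0.928],
    [-475, -443, 60, 0.928],
    [-475, -443, 60, 0.928],
    [-475, -443, 60, 0.928],
    [-475, -443, 60, 0.928],
    [-475, -443, 60, 0.928]
  ],
  "grip": 0.5,
  "grip_force": 40
}}

```text
time_s: 2.95
position: [0.4763, -0.1003, 0.1715]
tool_rot: [[-0.212, 0.977, 0.0], [0.977, 0.212, -0.0], [-0.0, 0.0, -1.0]]
ft_force: [-1.0, -0.2, -0.2]
grip_width: 0.0427
```

```bash
cat > look.py <<'E'
import sys
from h import *
tag=sys.argv[1]
s=env.observe();print(s["time_s"],s["position"].round(4),s["tool_rot"].round(3).tolist(),s["ft_force"].round(1),s["wrist_torque"].round(2),round(s["grip_width"],4),s["q"].round(1))
out=[]
for n,(r,c),(h,w) in(("side",(215,290),(55,72)),("top",(225,315),(55,72))):
    im=env.get_image(n)[r-h:r+h,c-w:c+w,::-1]; out.append(cv2.resize(im,(720,550),interpolation=2))
cv2.imwrite(f"pics/{tag}_s.png",out[0]);cv2.imwrite(f"pics/{tag}_t.png",out[1])
a=[cv2.resize(o,(400,306)) for o in out];cv2.imwrite(f"pics/{tag}.png",np.hstack(a))
E
python3 look.py a
```

```text
2.95 [ 0.4763 -0.1003  0.1715] [[-0.212, 0.977, 0.0], [0.977, 0.212, -0.0], [-0.0, 0.0, -1.0]] [-1.  -0.2 -0.2] [ 0.04 -0.05  0.04] 0.0427 [-25.9  18.8  89.9  -0.   71.4 -38.1]
```

View pics/a.png

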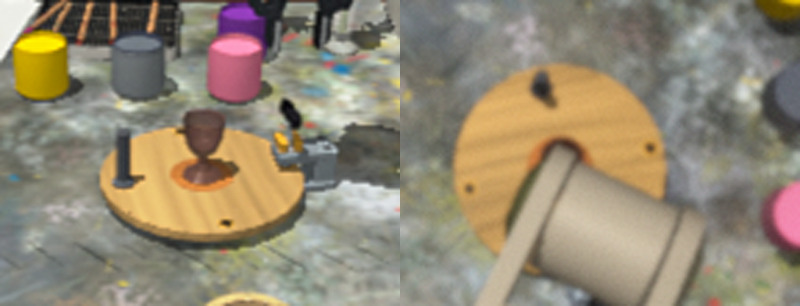

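{"name": "move_arm", "arguments": {
  "moves": [
    [0, 0, 30, 0],
    [0, 0, 60, 0],
    [0, 0, 80, 0],
    [0, 0, 90, 0],
    [0, 0, 96, 0],
    [0, 0, 96, 0]
  ]
}}

```text
time_s: 3.65
position: [0.4765, -0.1007, 0.0753]
tool_rot: [[-0.211, 0.977, -0.0], [0.977, 0.211, 0.0], [0.0, -0.0, -1.0]]
ft_force: [0.2, -0.0, -0.1]
grip_width: 0.0429
```

```bash
python3 look.py b
```

```text
3.65 [ 0.4765 -0.1007  0.0753] [[-0.211, 0.977, -0.0], [0.977, 0.211, 0.0], [0.0, -0.0, -1.0]] [ 0.2 -0.  -0.1] [ 0.01  0.02 -0.03] 0.0429 [-25.9  26.2  97.3  -0.   56.5 -38.1]
```

View pics/b_s.png

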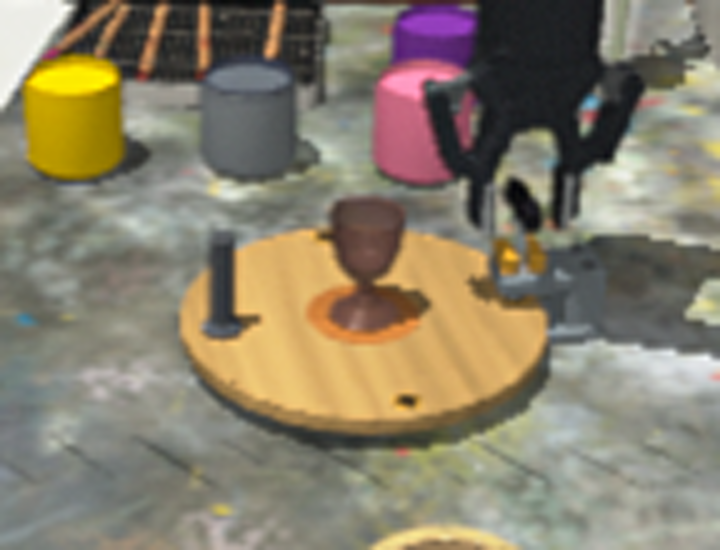

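The side picture shows the bar (523,203) centred between the fingers (485 and 567). I'll close.

{"name": "move_arm", "arguments": {
  "moves": [
    [0, 0, 0, 0],
    [0, 0, 0, 0],
    [0, 0, 0, 0],
    [0, 0, 0, 0],
    [0, 0, 0, 0],
    [0, 0, 0, 0]
  ],
  "grip": 1,
  "grip_force": 50
}}

```text
time_s: 4.35
position: [0.4765, -0.1009, 0.076]
tool_rot: [[-0.212, 0.977, 0.001], [0.977, 0.212, -0.001], [-0.001, 0.0, -1.0]]
ft_force: [-1.8, 0.7, 4.0]
grip_width: 0.0122
```

{"name": "move_arm", "arguments": {
  "moves": [
    [0, 0, -5, 0],
    [0, 0, -10, 0],
    [0, 0, -15, 0],
    [0, 0, -18, 0],
    [0, 0, -18, 0],
    [0, 0, -18, 0]
  ]
}}

```text
time_s: 4.95
position: [0.4762, -0.1006, 0.0932]
tool_rot: [[-0.211, 0.977, -0.0], [0.977, 0.211, 0.0], [0.0, -0.0, -1.0]]
ft_force: [-1.0, -1.3, -5.7]
grip_width: 0.0121
```

```bash
python3 look.py c
```

```text
4.95 [ 0.4762 -0.1006  0.0932] [[-0.211, 0.977, -0.0], [0.977, 0.211, 0.0], [0.0, -0.0, -1.0]] [-1.  -1.3 -5.7] [-0.36  0.21  0.1 ] 0.0121 [-25.9  24.6  96.1  -0.   59.3 -38.1]
```

View pics/c_s.png

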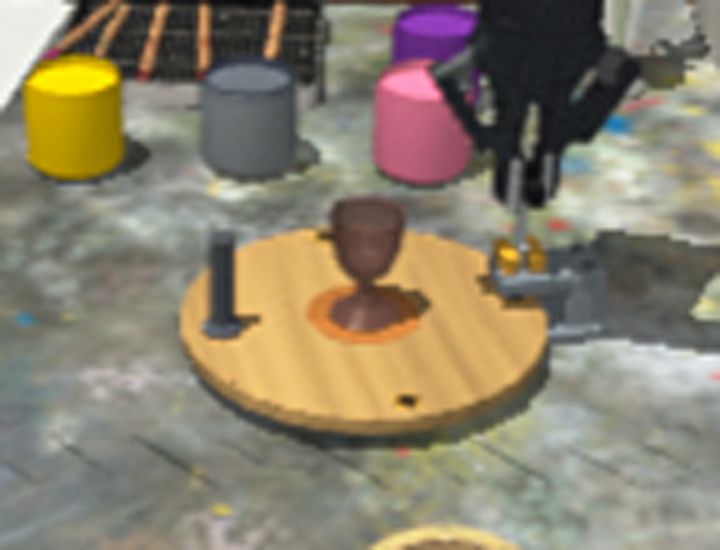

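The plunger is up about 17 mm and the spring pulls with about 5 N. Now I twist it anticlockwise.

{"name": "move_arm", "arguments": {
  "moves": [
    [0, 0, 0, -0.1],
    [0, 0, 0, -0.2],
    [0, 0, 0, -0.3],
    [0, 0, 0, -0.4],
    [0, 0, 0, -0.5],
    [0, 0, 0, -0.6],
    [0, 0, 0, -0.7],
    [0, 0, 0, -0.8],
    [0, 0, 0, -0.9],
    [0, 0, 0, -1.0],
    [0, 0, 0, -1.0],
    [0, 0, 0, -1.0]
  ]
}}

```text
time_s: 6.25
position: [0.4761, -0.1007, 0.0931]
tool_rot: [[-0.936, 0.353, -0.001], [0.353, 0.936, 0.0], [0.001, -0.0, -1.0]]
ft_force: [-3.0, -3.2, -6.0]
grip_width: 0.0122
```

```bash
python3 look.py d
```

```text
6.25 [ 0.4761 -0.1007  0.0931] [[-0.936, 0.353, -0.001], [0.353, 0.936, 0.0], [0.001, -0.0, -1.0]] [-3.  -3.2 -6. ] [-0.64  0.53 -0.04] 0.0122 [-25.9  24.6  96.1  -0.   59.3 -95.2]
```

View pics/d_s.png

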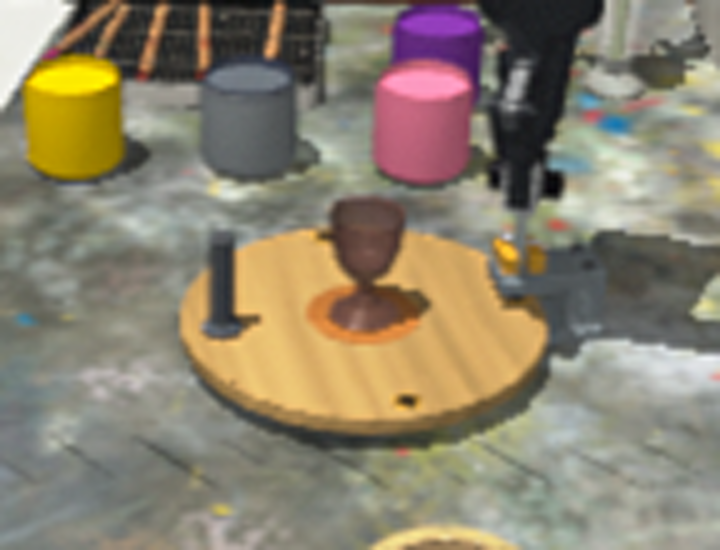

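The bar is twisted about 1.0 rad. I lower it onto the collar and open.

{"name": "move_arm", "arguments": {
  "moves": [
    [0, 0, 1.5, 0],
    [0, 0, 3, 0],
    [0, 0, 3, 0]
  ]
}}

```text
time_s: 6.65
position: [0.4762, -0.1007, 0.0902]
tool_rot: [[-0.937, 0.351, -0.0], [0.351, 0.937, -0.0], [0.0, -0.0, -1.0]]
ft_force: [-4.3, -3.6, -4.4]
grip_width: 0.0121
```

{"name": "move_arm", "arguments": {
  "moves": [
    [0, 0, 0, 0],
    [0, 0, 0, 0],
    [0, 0, 0, 0],
    [0, 0, 0, 0],
    [0, 0, -20, 0],
    [0, 0, -50, 0],
    [0, 0, -80, 0],
    [0, 0, -80, 0]
  ],
  "grip": 0.5
}}

```text
time_s: 7.45
position: [0.478, -0.1012, 0.1739]
tool_rot: [[-0.937, 0.35, 0.007], [0.35, 0.937, -0.003], [-0.008, -0.0, -1.0]]
ft_force: [-0.2, 0.5, -0.2]
grip_width: 0.0428
```

```bash
python3 look.py e
```

```text
7.45 [ 0.478  -0.1012  0.1739] [[-0.937, 0.35, 0.007], [0.35, 0.937, -0.003], [-0.008, -0.0, -1.0]] [-0.2  0.5 -0.2] [0.04 0.02 0.01] 0.0428 [-25.9  18.6  89.6   0.   71.3 -95.4]
```

View pics/e_s.png

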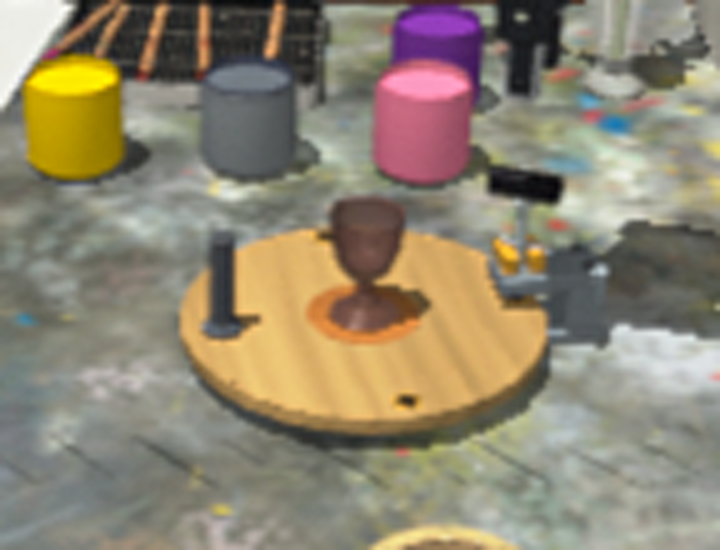

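The bar now stays raised and twisted by itself, at (525,185). Next I go to the post.

{"name": "move_arm", "arguments": {
  "moves": [
    [-40, 26, 0, -0.14],
    [-80, 52, 0, -0.28],
    [-120, 77, 0, -0.42],
    [-150, 96, 0, -0.57],
    [-160, 103, 0, -0.57],
    [-160, 103, 0, -0.57],
    [-160, 103, 0, -0.57]
  ]
}}

```text
time_s: 8.25
position: [0.6615, -0.0602, 0.169]
tool_rot: [[-0.978, -0.21, -0.002], [-0.21, 0.978, 0.001], [0.002, 0.001, -1.0]]
ft_force: [-1.0, 0.3, -0.2]
grip_width: 0.0429
```

```bash
python3 look.py f
```

```text
8.25 [ 0.6615 -0.0602  0.169 ] [[-0.978, -0.21, -0.002], [-0.21, 0.978, 0.001], [0.002, 0.001, -1.0]] [-1.   0.3 -0.2] [-0.06  0.06 -0.  ] 0.0429 [ -15.4   36.    59.8   -0.    84.3 -117.5]
```

View pics/f.png

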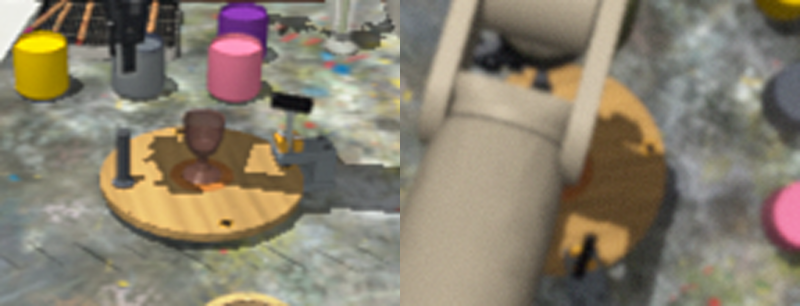

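{"name": "move_arm", "arguments": {
  "moves": [
    [0, 0, 30, 0],
    [0, 0, 60, 0],
    [0, 0, 85, 0],
    [0, 0, 105, 0],
    [0, 0, 114, 0],
    [0, 0, 114, 0]
  ]
}}

```text
time_s: 8.95
position: [0.6615, -0.0604, 0.0557]
tool_rot: [[-0.978, -0.21, -0.002], [-0.21, 0.978, 0.0], [0.002, 0.001, -1.0]]
ft_force: [0.7, -0.3, 0.2]
grip_width: 0.0424
```

```bash
python3 look.py g
```

```text
8.95 [ 0.6615 -0.0604  0.0557] [[-0.978, -0.21, -0.002], [-0.21, 0.978, 0.0], [0.002, 0.001, -1.0]] [ 0.7 -0.3  0.2] [-0.06 -0.06 -0.03] 0.0424 [ -15.4   42.    67.9   -0.    70.2 -117.5]
```

View pics/g.png

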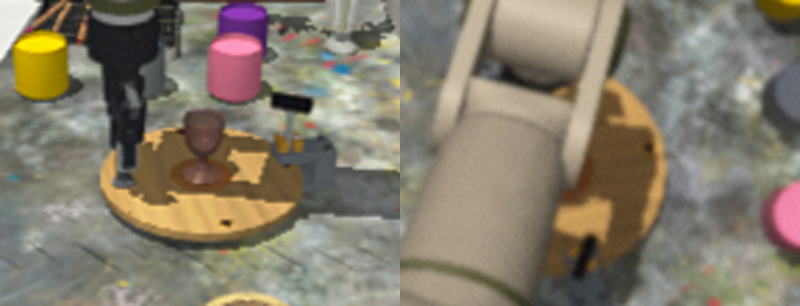

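{"name": "move_arm", "arguments": {
  "moves": [
    [0, 0, 0, 0],
    [0, 0, 0, 0],
    [0, 0, 0, 0],
    [0, 0, 0, 0],
    [0, 0, 0, 0],
    [0, 0, 0, 0]
  ],
  "grip": 1,
  "grip_force": 35
}}

```text
time_s: 9.65
position: [0.6627, -0.0603, 0.0575]
tool_rot: [[-0.978, -0.211, 0.002], [-0.211, 0.978, -0.001], [-0.002, -0.001, -1.0]]
ft_force: [-0.6, 0.0, 5.8]
grip_width: 0.0151
```

```bash
python3 - <<'E'
from h import *
s=env.observe();print(s["position"],s["ft_force"],s["wrist_torque"],s["grip_width"])
r=.09
for n in (20,):
    th=np.linspace(0,1.55,21)[1:]
    # tool frame: x=-radial, y=tangent(+y stand), clockwise turn
    print([[round(1000*r*(1-np.cos(t)),1),round(-1000*r*np.sin(t),1),0,round(t,4)] for t in th])
E
```

```text
[ 0.66274428 -0.06031573  0.05748729] [-0.60042925  0.00903113  5.7604051 ] [1.13405093e-04 1.94576109e-01 3.75370572e-02] 0.015130843689484053
[[np.float64(0.3), np.float64(-7.0), 0, np.float64(0.0775)], [np.float64(1.1), np.float64(-13.9), 0, np.float64(0.155)], [np.float64(2.4), np.float64(-20.7), 0, np.float64(0.2325)], [np.float64(4.3), np.float64(-27.5), 0, np.float64(0.31)], [np.float64(6.7), np.float64(-34.0), 0, np.float64(0.3875)], [np.float64(9.6), np.float64(-40.4), 0, np.float64(0.465)], [np.float64(12.9), np.float64(-46.5), 0, np.float64(0.5425)], [np.float64(16.8), np.float64(-52.3), 0, np.float64(0.62)], [np.float64(21.0), np.float64(-57.8), 0, np.float64(0.6975)], [np.float64(25.7), np.float64(-63.0), 0, np.float64(0.775)], [np.float64(30.8), np.float64(-67.8), 0, np.float64(0.8525)], [np.float64(36.2), np.float64(-72.1), 0, np.float64(0.93)], [np.float64(41.9), np.float64(-76.1), 0, np.float64(1.0075)], [np.float64(48.0), np.float64(-79.6), 0, np.float64(1.085)], [np.float64(54.3), np.float64(-82.6), 0, np.float64(1.1625)], [np.float64(60.8), np.float64(-85.1), 0, np.float64(1.24)], [np.float64(67.4), np.float64(-87.1), 0, np.float64(1.3175)], [np.float64(74.3), np.float64(-88.6), 0, np.float64(1.395)], [np.float64(81.2), np.float64(-89.6), 0, np.float64(1.4725)], [np.float64(88.1), np.float64(-90.0), 0, np.float64(1.55)]]
```

{"name": "move_arm", "arguments": {
  "moves": [
    [0.1, -3.5, 0, 0.039],
    [0.3, -7.0, 0, 0.0775],
    [1.1, -13.9, 0, 0.155],
    [2.4, -20.7, 0, 0.2325],
    [4.3, -27.5, 0, 0.31],
    [6.7, -34.0, 0, 0.3875],
    [9.6, -40.4, 0, 0.465],
    [12.9, -46.5, 0, 0.5425],
    [16.8, -52.3, 0, 0.62],
    [21.0, -57.8, 0, 0.6975],
    [25.7, -63.0, 0, 0.775],
    [25.7, -63.0, 0, 0.775]
  ]
}}

```text
time_s: 10.85
position: [0.6507, -0.1282, 0.0575]
tool_rot: [[-0.844, 0.536, 0.002], [0.536, 0.844, -0.001], [-0.002, 0.0, -1.0]]
ft_force: [-0.0, -1.2, 5.7]
grip_width: 0.0149
```

```bash
python3 look.py i
```

```text
10.85 [ 0.6507 -0.1282  0.0575] [[-0.844, 0.536, 0.002], [0.536, 0.844, -0.001], [-0.002, 0.0, -1.0]] [-0.  -1.2  5.7] [-0.11  0.05  0.02] 0.0149 [-21.3  41.7  68.2  -0.   70.  -78.9]
```

View pics/i.png

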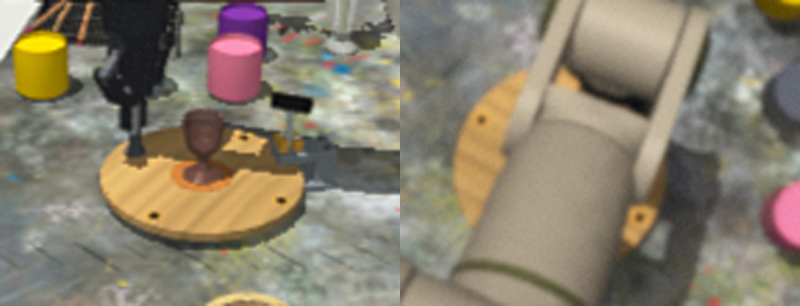

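The disc turns freely, the forces are small and the goblet is still centred. I continue.

{"name": "move_arm", "arguments": {
  "moves": [
    [0.1, -3.5, 0, 0.039],
    [0.3, -7.0, 0, 0.0775],
    [1.1, -13.9, 0, 0.155],
    [2.4, -20.7, 0, 0.2325],
    [4.3, -27.5, 0, 0.31],
    [6.7, -34.0, 0, 0.3875],
    [9.6, -40.4, 0, 0.465],
    [12.9, -46.5, 0, 0.5425],
    [16.8, -52.3, 0, 0.62],
    [21.0, -57.8, 0, 0.6975],
    [23.3, -60.5, 0, 0.737],
    [25.7, -63.0, 0, 0.775],
    [25.7, -63.0, 0, 0.775]
  ]
}}

```text
time_s: 12.25
position: [0.5955, -0.1681, 0.0575]
tool_rot: [[-0.23, 0.973, 0.002], [0.973, 0.23, -0.002], [-0.003, 0.001, -1.0]]
ft_force: [0.7, -4.4, 5.2]
grip_width: 0.0149
```

{"name": "move_arm", "arguments": {
  "moves": [
    [0, -0.5, 0, 0.005],
    [0, -1, 0, 0.011],
    [0, -1.5, 0, 0.016],
    [0, -2, 0, 0.02],
    [0, -2, 0, 0.02]
  ]
}}

```text
time_s: 12.75
position: [0.5939, -0.1684, 0.0575]
tool_rot: [[-0.211, 0.977, 0.002], [0.977, 0.211, -0.003], [-0.003, 0.002, -1.0]]
ft_force: [-1.1, -4.4, 5.4]
grip_width: 0.0147
```

```bash
python3 look.py j
```

```text
12.75 [ 0.5939 -0.1684  0.0575] [[-0.211, 0.977, 0.002], [0.977, 0.211, -0.003], [-0.003, 0.002, -1.0]] [-1.1 -4.4  5.4] [-0.64  0.14  0.08] 0.0147 [-26.8  37.8  76.8  -0.1  65.2 -39. ]
```

View pics/j.png

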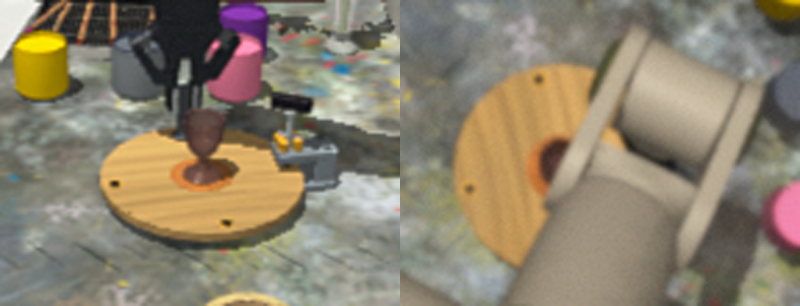

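{"name": "move_arm", "arguments": {
  "moves": [
    [0, -0.5, 0, 0.005],
    [0, -1, 0, 0.01],
    [0, -1.5, 0, 0.01],
    [0, -1.5, 0, 0.01]
  ]
}}

```text
time_s: 13.25
position: [0.5932, -0.1686, 0.0575]
tool_rot: [[-0.202, 0.979, 0.005], [0.979, 0.202, -0.002], [-0.003, 0.004, -1.0]]
ft_force: [4.2, -3.3, 6.0]
grip_width: 0.0149
```

{"name": "move_arm", "arguments": {
  "moves": [
    [0, -0.5, 0, 0],
    [0, -1, 0, 0],
    [0, -1.5, 0, 0],
    [0, -1.5, 0, 0]
  ]
}}

```text
time_s: 13.65
position: [0.5932, -0.1686, 0.0576]
tool_rot: [[-0.202, 0.979, 0.008], [0.979, 0.202, -0.002], [-0.004, 0.007, -1.0]]
ft_force: [11.6, -1.9, 1.4]
grip_width: 0.015
```

The disc is on its stop: the force grows and there is no further motion. I relax, open and rise.

{"name": "move_arm", "arguments": {
  "moves": [
    [0, 1, 0, 0],
    [0, 1.5, 0, 0]
  ]
}}

```text
time_s: 13.85
position: [0.5933, -0.1685, 0.0575]
tool_rot: [[-0.202, 0.979, 0.004], [0.979, 0.202, -0.003], [-0.003, 0.004, -1.0]]
ft_force: [2.8, -3.4, 6.3]
grip_width: 0.0148
```

{"name": "move_arm", "arguments": {
  "moves": [
    [0, 0, 0, 0],
    [0, 0, 0, 0],
    [0, 0, 0, 0],
    [0, 0, 0, 0],
    [0, 0, -20, 0],
    [0, 0, -50, 0],
    [0, 0, -90, 0],
    [0, 0, -120, 0],
    [0, 0, -120, 0]
  ],
  "grip": 0.5
}}

```text
time_s: 14.75
position: [0.5931, -0.1681, 0.1808]
tool_rot: [[-0.202, 0.979, 0.007], [0.979, 0.202, -0.004], [-0.005, 0.006, -1.0]]
ft_force: [0.2, -0.3, -0.4]
grip_width: 0.0426
```

```bash
python3 look.py k
```

```text
14.75 [ 0.5931 -0.1681  0.1808] [[-0.202, 0.979, 0.007], [0.979, 0.202, -0.004], [-0.005, 0.006, -1.0]] [ 0.2 -0.3 -0.4] [-0.04  0.01  0.01] 0.0426 [-26.8  30.4  68.3   0.   80.8 -38.5]
```

View pics/k.png

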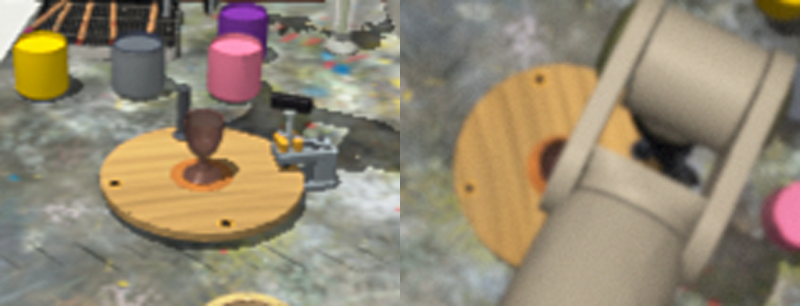

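{"name": "move_arm", "arguments": {
  "moves": [
    [25, -28, 0, -0.13],
    [50, -56, 0, -0.26],
    [75, -84, 0, -0.39],
    [89.6, -100.8, 0, -0.52],
    [89.6, -100.8, 0, -0.65],
    [89.6, -100.8, 0, -0.78],
    [89.6, -100.8, 0, -0.91],
    [89.6, -100.8, 0, -1.005],
    [89.6, -100.8, 0, -1.005],
    [89.6, -100.8, 0, -1.005]
  ]
}}

```text
time_s: 15.85
position: [0.4745, -0.0999, 0.1754]
tool_rot: [[-0.934, 0.357, -0.002], [0.357, 0.934, 0.001], [0.002, 0.0, -1.0]]
ft_force: [-0.9, -0.1, -1.0]
grip_width: 0.0424
```

```bash
python3 look.py l
```

```text
15.85 [ 0.4745 -0.0999  0.1754] [[-0.934, 0.357, -0.002], [0.357, 0.934, 0.001], [0.002, 0.0, -1.0]] [-0.9 -0.1 -1. ] [ 0.   -0.06  0.04] 0.0424 [-25.9  18.4  89.7   0.   72.  -95. ]
```

View pics/l.png

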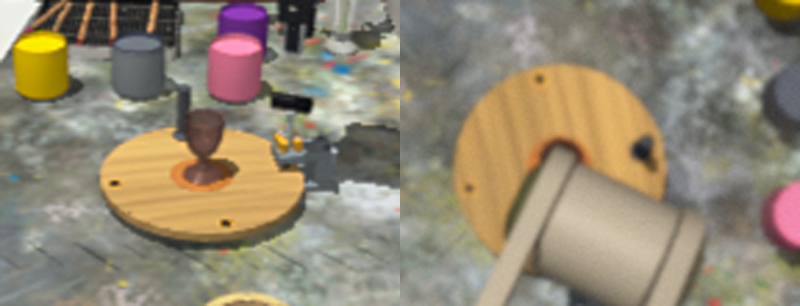

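{"name": "move_arm", "arguments": {
  "moves": [
    [-1.7, 0, 25, 0],
    [-1.7, 0, 50, 0],
    [-1.7, 0, 70, 0],
    [-1.7, 0, 82, 0],
    [-1.7, 0, 86, 0],
    [-1.7, 0, 86, 0],
    [-1.7, 0, 86, 0]
  ]
}}

```text
time_s: 16.65
position: [0.4768, -0.1009, 0.0909]
tool_rot: [[-0.935, 0.355, 0.001], [0.355, 0.935, -0.0], [-0.001, -0.0, -1.0]]
ft_force: [-0.0, -0.0, 0.1]
grip_width: 0.0431
```

{"name": "move_arm", "arguments": {
  "moves": [
    [0, 0, 0, 0],
    [0, 0, 0, 0],
    [0, 0, 0, 0],
    [0, 0, 0, 0],
    [0, 0, 0, 0],
    [0, 0, 0, 0]
  ],
  "grip": 1,
  "grip_force": 50
}}

```text
time_s: 17.25
position: [0.4767, -0.1011, 0.0909]
tool_rot: [[-0.935, 0.355, 0.001], [0.355, 0.935, -0.001], [-0.001, -0.001, -1.0]]
ft_force: [-0.9, -1.4, 5.9]
grip_width: 0.0122
```

{"name": "move_arm", "arguments": {
  "moves": [
    [0, 0, -2, 0],
    [0, 0, -3.5, 0],
    [0, 0, -3.5, 0],
    [0, 0, -3.5, 0]
  ]
}}

```text
time_s: 17.65
position: [0.4764, -0.1009, 0.0936]
tool_rot: [[-0.935, 0.355, -0.0], [0.355, 0.935, -0.0], [0.0, -0.0, -1.0]]
ft_force: [-0.6, -4.7, -6.0]
grip_width: 0.012
```

{"name": "move_arm", "arguments": {
  "moves": [
    [0, 0, 0, 0.1],
    [0, 0, 0, 0.2],
    [0, 0, 0, 0.3],
    [0, 0, 0, 0.4],
    [0, 0, 0, 0.5],
    [0, 0, 0, 0.6],
    [0, 0, 0, 0.7],
    [0, 0, 0, 0.8],
    [0, 0, 0, 0.9],
    [0, 0, 0, 1.0],
    [0, 0, 0, 1.0],
    [0, 0, 0, 1.0]
  ]
}}

```text
time_s: 18.85
position: [0.4763, -0.1008, 0.0936]
tool_rot: [[-0.209, 0.978, -0.001], [0.978, 0.209, -0.0], [0.0, -0.001, -1.0]]
ft_force: [-0.6, -4.9, -7.2]
grip_width: 0.0123
```

```bash
python3 look.py m
```

```text
18.85 [ 0.4763 -0.1008  0.0936] [[-0.209, 0.978, -0.001], [0.978, 0.209, -0.0], [0.0, -0.001, -1.0]] [-0.6 -4.9 -7.2] [-0.92  0.1   0.11] 0.0123 [-25.9  24.6  96.1  -0.   59.4 -38. ]
```

View pics/m_s.png

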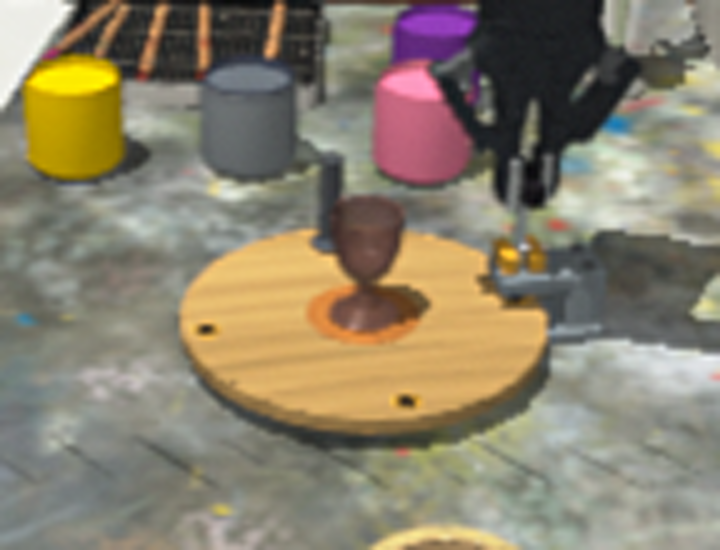

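{"name": "move_arm", "arguments": {
  "moves": [
    [0, 0, 3, 0],
    [0, 0, 6, 0],
    [0, 0, 9, 0],
    [0, 0, 12, 0],
    [0, 0, 15, 0],
    [0, 0, 16, 0],
    [0, 0, 16, 0],
    [0, 0, 16, 0]
  ]
}}

```text
time_s: 19.75
position: [0.4764, -0.1008, 0.0777]
tool_rot: [[-0.207, 0.978, -0.0], [0.978, 0.207, 0.0], [0.0, -0.0, -1.0]]
ft_force: [-1.9, -5.0, -4.5]
grip_width: 0.0117
```

```bash
python3 look.py n
```

```text
19.75 [ 0.4764 -0.1008  0.0777] [[-0.207, 0.978, -0.0], [0.978, 0.207, 0.0], [0.0, -0.0, -1.0]] [-1.9 -5.  -4.5] [-0.92  0.33  0.16] 0.0117 [-25.9  25.9  97.1  -0.   56.9 -37.8]
```

View pics/n_s.png

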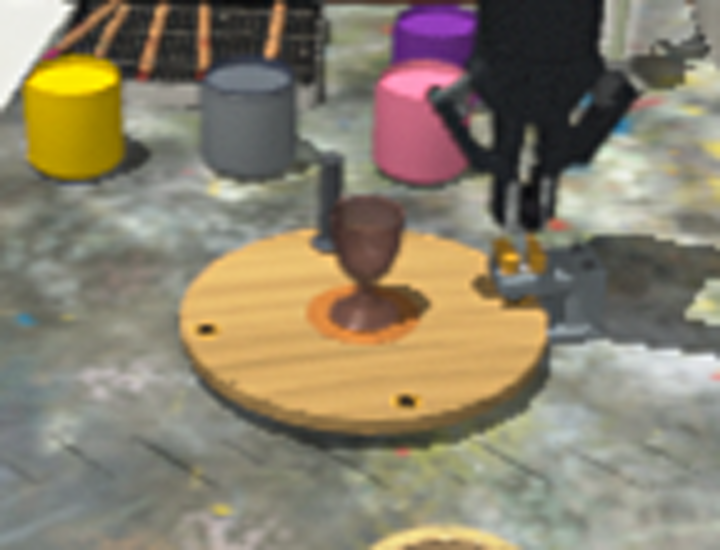

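{"name": "move_arm", "arguments": {
  "moves": [
    [0, 0, 0.7, 0],
    [0, 0, 1.5, 0],
    [0, 0, 1.5, 0]
  ]
}}

```text
time_s: 20.15
position: [0.4768, -0.1009, 0.0772]
tool_rot: [[-0.207, 0.978, 0.001], [0.978, 0.207, -0.001], [-0.001, 0.001, -1.0]]
ft_force: [-4.7, -2.6, 6.3]
grip_width: 0.0121
```

{"name": "move_arm", "arguments": {
  "moves": [
    [0, 0, 0, 0],
    [0, 0, 0, 0],
    [0, 0, 0, 0],
    [0, 0, 0, 0],
    [0, 0, -20, 0],
    [0, 0, -50, 0],
    [0, 0, -90, 0],
    [0, 0, -120, 0],
    [0, 0, -120, 0]
  ],
  "grip": 0.5
}}

```text
time_s: 21.05
position: [0.478, -0.1012, 0.2]
tool_rot: [[-0.207, 0.978, 0.007], [0.978, 0.207, -0.003], [-0.004, 0.006, -1.0]]
ft_force: [0.4, 0.3, -1.4]
grip_width: 0.0429
```

```bash
python3 look.py o
```

```text
21.05 [ 0.478  -0.1012  0.2   ] [[-0.207, 0.978, 0.007], [0.978, 0.207, -0.003], [-0.004, 0.006, -1.0]] [ 0.4  0.3 -1.4] [-0.01  0.01  0.02] 0.0429 [-25.9  17.1  87.2   0.   75.3 -37.8]
```

View pics/o_s.png

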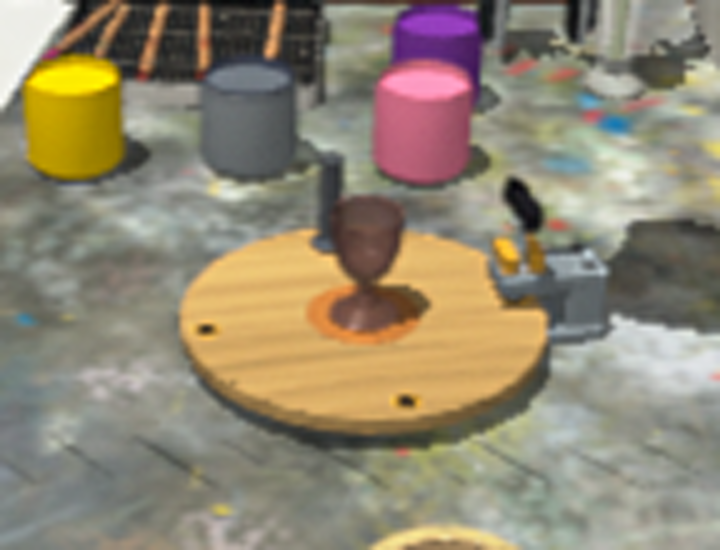

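The bar is back at its starting place (523,203). The force reversed at the bottom, so the plunger is seated. I clear the arm for a last check from above.

{"name": "move_arm", "arguments": {
  "moves": [
    [50, 0, -30, 0],
    [100, 0, -30, 0],
    [150, -20, -30, 0],
    [200, -40, -30, 0],
    [240, -40, -30, 0],
    [240, -40, -30, 0],
    [240, -40, -30, 0]
  ]
}}

```text
time_s: 21.85
position: [0.387, 0.1267, 0.2254]
tool_rot: [[-0.209, 0.978, -0.002], [0.978, 0.209, -0.0], [0.0, -0.002, -1.0]]
ft_force: [0.7, -0.2, -0.1]
grip_width: 0.043
```

```bash
python3 look.py p; python3 - <<'E'
from h import *
for nm in("post_grip","tbar_grip","goblet_mid","disc_top"):
    o=[]
    for c in("side","top"):
        r=env.tip_of(c,nm)
        if r:o.append((c,r[0]["point"]))
        print(nm,c,[(np.round(d["point"],1).tolist(),round(d["conf"],2)) for d in r[:2]])
    if len(o)==2:print(tri(o))
for nm in("water_jar","masking_tape"):
    print(nm,[np.round(onz("top",d["point"],0),3).tolist() for d in env.tip_of("top",nm)[:4]])
E
```

```text
21.85 [0.387  0.1267 0.2254] [[-0.209, 0.978, -0.002], [0.978, 0.209, -0.0], [0.0, -0.002, -1.0]] [ 0.7 -0.2 -0.1] [-0.01 -0.02 -0.02] 0.043 [  1.4   7.7  95.3  -0.   77.1 -10.7]
post_grip side [([230.9, 290.8], 0.73), ([194.0, 283.3], 0.7)]
post_grip top [([222.7, 331.9], 0.6)]
(array([ 0.58764806, -0.18093626, -0.06547416]), np.float64(6.756554077652311))
tbar_grip side [([200.0, 324.6], 0.64)]
tbar_grip top [([261.7, 307.6], 0.57)]
(array([ 0.47315132, -0.0966511 ,  0.09874326]), np.float64(1.3684886581539786))
goblet_mid side [([216.3, 290.7], 0.56)]
goblet_mid top [([229.4, 300.1], 0.67)]
(array([ 0.57260908, -0.07822822,  0.0494548 ]), np.float64(0.08585006704828402))
disc_top side [([223.1, 291.5], 0.62), ([229.5, 289.4], 0.37)]
disc_top top [([229.8, 302.9], 0.73)]
(array([ 0.57193773, -0.08698274,  0.0200072 ]), np.float64(1.1009202373401763))
water_jar [[0.506, -0.442], [0.648, -0.342], [0.78, -0.328], [0.522, -0.324]]
masking_tape [[0.54, 0.184]]
```

View pics/p_t.png

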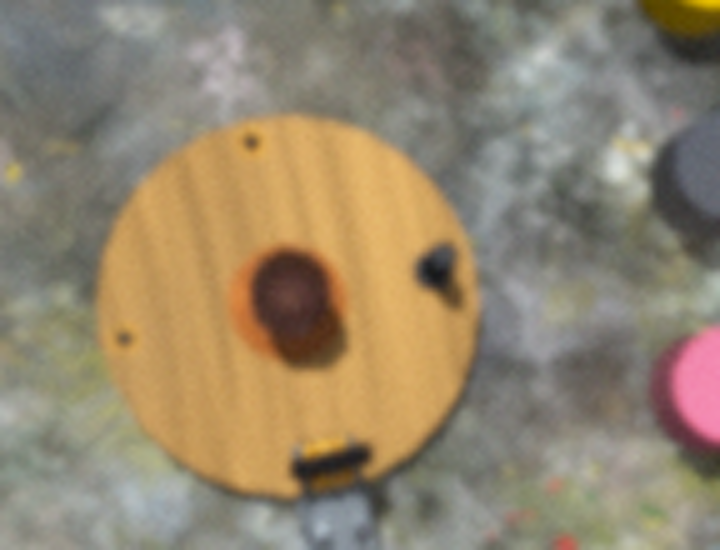

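The top picture shows the post (437,268) on the jar's side, the goblet in the middle (292,290) and the bar in line with its slot. As a last check I compare the bar in the side picture before and after, since the network's row shifted by 2 px.

```bash
python3 - <<'E'
from h import *
a=cv2.imread("pics/side0.png").astype(int); b=env.get_image("side")[:,:,::-1].astype(int)
for im in(a,b):
    m=im[190:212,312:336].max(2)<50; r,c=np.nonzero(m); print(len(r),r.mean()+190,c.mean()+312)
print(np.abs(a-b)[190:225,310:345].mean())
env.close_job()
E
```

```text
39 200.6153846153846 322.28205128205127
39 200.6153846153846 322.28205128205127
5.412517006802721
the job is handed in; nothing more can be done
```

The job is done and handed in, at about 22 s of the 61 s allowed. No verdict was reported.

**What I did**
- I lifted the plunger about 17 mm by its T-bar, twisted it about 1.0 rad and let go. It stayed out by itself.
- I turned the disc by its post clockwise to the -1.57 stop, on the grey jar's side. At the stop the force rose to about 12 N with no further motion.
- I took the T-bar again, twisted it back and lowered the plunger until the force reversed at the bottom. Then I let go and moved the arm clear.

**What the last checks showed**
- **Plunger:** in the side picture the dark pixels of the T-bar are the same in number and position as at the start, so the plunger is fully home.
- **Disc:** the post is on the jar's side in both pictures.
- **Goblet:** it stands in the middle of the disc.
- **Jar:** the network put it about 13 mm from its first reading. That is from noisy estimates, and nothing came near it.
- **Tape:** it is within 3 mm of where it was.

Two network readings disagreed with the pictures:
- The post in the side view was found wrong, with a 7 px misfit.
- The T-bar was found 2 px off. The pixel comparison showed no shift.

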